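# Check the tart-tin bin by its lever and let the lid down softly

## Robot

A 6-joint arm with a two-finger parallel gripper is mounted at the origin on the work surface. World frame = base frame: x ahead of the robot, y to its left, z up, the work surface at z = 0. Lengths are in mm, angles in rad, forces in N, time in s.
With the tool pointing down it reaches from about 200 to 875 mm from the base axis. Payload 3.4 kg.
Tool frame: the origin (TCP) lies on the centre line of the jaws, within the pads' length; the fingertips stand 11 mm ahead of it and the grasp point (between the pads) lies 8 mm behind it; y points along the fingers, z is the direction in which the jaws open and shut, and the axes are right-handed (so a half turn about y gives the same grasp; the last joint's range is limited). The gripper opens to 94 mm and grips with 3 to 60 N. Pads are 16 mm wide; open, the fingers measure 119 mm over their backs; the gripper's body (75 mm by 177 mm) begins 78 mm behind the grasp point.
Start: joints at [1.042, 0.276, 1.505, -0, 1.361, -0.121], TCP at [228.06, 527.876, 216.493] pointing down, gripper open.
Joint ranges: [-2.89, 2.89], [-0.75, 2.08], [0.22, 2.7], [-1.18, 4.32], [0.11, 2.71], [-2.7, 2.7]. Speed limits (rad/s): [2.57, 2.57, 3.14, 3.14, 3.14, 3.14].

## Interface

Orientations are given as [roll, pitch, yaw] about the fixed x, y, z axes, in that order (R = Rz(yaw) Ry(pitch) Rx(roll)).
In Python, from cell import env gives the robot as it stands.
- The arm moves only by the tool drive_tool, never from a script. Its argument "steps" is a list of rows, each a list of 7 numbers: the shift along the world's x, y, z in units of 50 mm (1.0 is 50 mm), then the turn, a rotation vector about the world's x, y, z in degrees, then the closure, from 0 (fully open) to 1 (shut). In form: [[x, y, z, rx, ry, rz, fingers], ...]. A call has 1 to 20 rows; each row shifts and turns the pose as measured when the row begins; what a row does not reach is not made up. A row lasts 1/10 s, in which the tool goes at most 50 mm and 8.59 degrees, less where a joint would pass 70% of its speed; a pose out of reach is approached as far as the arm can. A call is refused whole if a number of a shift passes 1 or a number of a turn 8.59, either way. A call with a gripper value outside its range is refused whole. The fingers move at their own pace and stop on an object; "squeeze" is the grip in N (left out, the last holds). Time passes only in rows, so rows that do not move let the fingers close. It gives the time, the measured TCP pose, the force and the opening at its end, in the units of the state.
- env.get_state(): the state, without advancing time (a new reading comes with each control period).
- env.camera(name): name is "scene" or "top" or "wrist"; returns (picture, depth): 400x640x3 uint8, blue, green, red; 400x640 float32, mm along the optical axis (not along the pixel's ray), 0 where there is no reading.
- env.get_calibration(name): a dict with "vertical_fov" (degrees; the focal length in pixels is half the picture's height over the tangent of half this angle, whatever the lens; pixels are square), "cx", "cy" (the principal point, pixels), "R" (3x3) and "t" (3): a world point X has camera coordinates R X + t; the wrist camera has in their place "tool_from_camera" (4x4, takes a point from camera to tool coordinates, whose origin is the TCP and whose axes are the tool frame's). Camera axes: x right, y down, z forward; pixel columns grow to the right and rows downward; lengths in mm; the calibration is good to about 2 mm. A picture is of the moment at which its call begins: read the wrist's pose just before it. get_calibration takes no time and is no camera call.
- env.sign_off(): hands the job in, once; it reports no verdict.
The state is a dict: "time": time; "joints": joint angles; "qvel": joint speeds; "tau": joint torques, N m; "position": TCP position; "tcp_rot": TCP orientation; "force": force on the tool from outside, world axes, zero at the start; "torque": the same for the moment, N m; "width": finger opening in mm.
Only numpy, scipy, OpenCV 4.12 (cv2) and the standard library are available. Lean on these libraries where they do the work, as an engineer would, in place of code of your own. Each camera call takes 0.05 s, during which the arm holds its last target.

## Task

Let me see the foil tart tins in the larger of the two lidded bins: press the lever on its front all the way down with the fingertips so that the lid lifts wide open, and keep it there for two seconds. Then ease the lever up until the lid is fully shut, without letting the lid slam, and take the hand away. Work only the lever: do not touch the lid itself, do not open the smaller bin, and leave the tins, cup and bowl where they stand.

Things in the scene. Friction and masses are not known exactly. Their poses are not given: they have to be found in the camera images.
- big_bin: The larger bin, fixed to the table: white plastic box 170 (x) x 230 (y) x 150 mm high with a steel lid. Origin at the centre of its underside; its own -x side is the front with the lever, +x the side with the lid's hinge. Stands left or right of the smaller bin, turned up to 0.4 rad either way.
- big_lid (a joint): Angle of the larger bin's lid: 0 shut, about 1.1 rad wide open. Steel lid, 182 x 238 x 6 mm, hinged on the far (+x) rim, front edge rises and swings back. It is linked to the lever (2.6 rad of lid per rad of lever). There is no soft-close: if the lever is let go, the lid falls and slams by its own weight. Closing faster than about 1.3 rad/s in the last 0.35 rad is a slam (about 55 mm/s at the paddle).
- big_lever (a joint): Angle of the larger bin's lever: 0 up (lid shut), 0.42 rad at its lower stop (lid wide open). Its pivot lies 10 mm inside the front wall, 55 mm above the table; the lever points out of the front along the bin's -x. It returns by the lid's weight. Pushing it down takes roughly 4 to 10 N.
- big_paddle (a point): Centre of the top face of the larger bin's lever paddle, a steel plate 56 mm (along the lever) x 80 mm (along the bin's y) x 10 mm. With the lid shut it is 102 mm in front of the front wall (187 mm from the bin's origin along -x) and 84 mm above the table, tilted 0.2 rad, outer end up; at the lower stop it is 37 mm above the table, in nearly the same place seen from above, outer end down. The axes turn with the lever (at rest they are those of the bin).
- big_lid_front (a point): Middle of the front edge of the larger bin's lid, 154 mm above the table when shut.
- small_bin: The smaller bin, of the same make, fixed: 140 x 150 x 120 mm high, origin at the centre of its underside, lever on its -x front too. To be left shut.
- small_lid (a joint): Angle of the smaller bin's lid: 0 shut. To be left shut.
- small_paddle (a point): Centre of the top face of the smaller bin's lever paddle, 56 x 55 mm, 81 mm above the table, 157 mm from that bin's origin along its -x.
- tin_a: Loose empty foil tart tin, 74 mm across the rim, 22 mm high, open upward. Origin at the centre of its underside. Leave alone.
- tin_b: Another such loose foil tart tin. Leave alone.
- cup: Loose white ceramic cup, 72 mm across, 75 mm high. Origin at the centre of its underside. Leave alone.
- bowl: Loose small steel bowl, 110 mm across the rim, 50 mm high. Origin at the centre of its underside. Leave alone.

How it is judged (in metres and radians):
On the way, in this order (a step that is already met when the one before it is completed fails the run):
1. the larger bin's lid is held wide open (above 0.95 rad) for 1.5 s (value of joint big_lid above 0.95 rad), for 1.5 s.
2. the larger bin's lid is shut again (below 0.04 rad) (value of joint big_lid below 0.04 rad), for 0.2 s.
At the end, for the whole second after the job is handed in: Both lids shut (within 0.04 rad), the larger bin's lever fully up (within 0.02 rad), and both tins, the cup and the bowl within 20 mm of where they stood (value of joint each of big_lid, small_lid below 0.04 rad and value of joint big_lever below 0.02 rad and distance of each of tin_a, tin_b, cup, bowl from where it was at the start of the episode below 0.02 m); the robot touches nothing.
It fails at once if the larger bin's lid slams (closing faster than 1.3 rad/s in its last 0.35 rad) (value of joint big_lid below 0.35 rad and velocity of joint big_lid below -1.3 rad/s).
It fails at once if the robot touches the larger bin's lid (over 1 N) instead of working the lever (contact force between big_lid and the arm above 1 N).
It fails at once if a finger touches the larger bin's lid (over 1 N) instead of working the lever (contact force between big_lid and the fingers above 1 N).
It fails at once if the smaller bin is opened (lid above 0.12 rad) (value of joint small_lid above 0.12 rad).
It fails at once if a tin, the cup or the bowl is lifted, carried or pushed more than 20 mm (distance of any of tin_a, tin_b, cup, bowl from where it was at the start of the episode above 0.02 m).
It also fails if it takes over 38 s, if anything falls off the work surface, if the arm or the gripper's body presses on something with over 40 N, if the wrist force passes 120 N, or if a joint passes its speed limit or range.

## Working session

There is one attempt and no reset: what is moved stays moved. The work goes in short steps, Python scripts to look and compute and a tool call to move; the robot and the scene stay as the last step left them, time stands still between calls to the robot, and variables do not carry over. Pictures are saved under pics/ and viewed, and the job is handed in when it is done.

Besides the shell and the picture viewer there is one more tool, called after "Request:" as name(argument=value, ...) on one line, values as JSON. drive_tool: Moves the arm, as the interface text tells. Its arguments: {"type":"object","properties":{"steps":{"type":"array"},"squeeze":{"type":"number"}},"required":["steps"]}

```bash
mkdir -p pics; ls; python3 - <<'E'
from cell import env
import cv2,numpy as np
s=env.get_state();print(s)
for n in("scene","top"):
    p,d=env.camera(n);cv2.imwrite(f"pics/{n}0.png",p);np.save(f"pics/{n}0.npy",d);print(n,env.get_calibration(n))
E
```

```text
pics
{'time': 0.0, 'joints': array([ 1.04200844e+00,  2.76591223e-01,  1.50609589e+00,  9.73248849e-06,
        1.36068143e+00, -1.20982809e-01]), 'qvel': array([ 0.00014541, -0.00078109,  0.00060396, -0.00063105, -0.00138953,
        0.00080443]), 'tau': array([-1.72508342e-03, -4.04590631e+01, -2.37222987e+01,  6.97988947e-02,
        3.43903061e-02, -1.18884527e-04]), 'position': array([227.76595983, 527.38928115, 215.62171049]), 'tcp_rot': array([-1.57255808e+00,  2.23773078e-04, -4.07807310e-01]), 'force': array([-0.23966313, -0.31931864, -0.22730768]), 'torque': array([ 0.02510708, -0.02307758, -0.0117192 ]), 'width': 93.95649715972917}
scene {'vertical_fov': 51.859726280124946, 'cx': 314.05930953906653, 'cy': 202.89116820233286, 'R': array([[-7.78266073e-01,  6.27934646e-01,  8.39208926e-06],
       [ 5.19897775e-01,  6.44372003e-01, -5.60794994e-01],
       [-3.52148014e-01, -4.36443355e-01, -8.27954693e-01]]), 't': array([ 447.87857578, -243.20090859, 1748.81246195])}
top {'vertical_fov': 43.875568606216035, 'cx': 324.0145471115054, 'cy': 189.0196600104003, 'R': array([[ 0.01607538, -0.99986865, -0.00206627],
       [-0.99647734, -0.01585068, -0.0823509 ],
       [ 0.08230733,  0.00338282, -0.99660125]]), 't': array([  -6.82921144,  584.10042261, 1492.96087686])}
```

View pics/scene0.png

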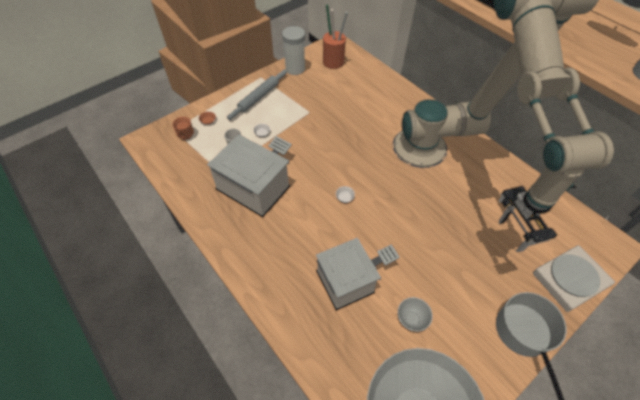

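View pics/top0.png

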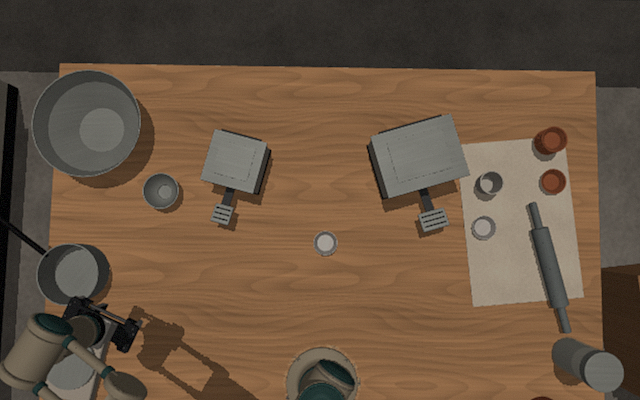

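The top view shows the large bin's lid centred near (420,157) with its paddle near (433,219). The small bin is at (237,162) with its paddle at (223,213). The cup is at (489,183), the tins at (483,228) and (325,243), and the bowl at (161,191).

```bash
cat > h.py <<'E'
import numpy as np
def ray(c,u,v,z,H=400):
    f=H/2/np.tan(np.radians(c["vertical_fov"]/2));R=np.array(c["R"]);t=np.array(c["t"])
    d=R.T@np.array([(u-c["cx"])/f,(v-c["cy"])/f,1]);o=-R.T@t
    return o+d*(z-o[2])/d[2]
def pts(c,d):
    f=200/np.tan(np.radians(c["vertical_fov"]/2));v,u=np.mgrid[:400,:640]
    P=np.stack([(u-c["cx"])/f*d,(v-c["cy"])/f*d,d],-1)
    return (P-np.array(c["t"]))@np.array(c["R"])
E
python3 - <<'E'
from cell import env
import cv2,numpy as np
from h import *
c=env.get_calibration("top");d=np.load("pics/top0.npy");p=cv2.imread("pics/top0.png")
P=pts(c,d);Z=P[...,2]
def box(lo,hi,u0,u1,v0,v1):
    m=np.zeros(Z.shape,np.uint8);s=(slice(v0,v1),slice(u0,u1));m[s]=((Z[s]>lo)&(Z[s]<hi)&(d[s]>0))
    n,l,st,ce=cv2.connectedComponentsWithStats(m);k=1+st[1:,4].argmax();Q=P[l==k]
    r=cv2.minAreaRect(Q[:,:2].astype(np.float32));return r,Q.mean(0),len(Q)
print("lid",box(140,175,350,490,90,220))
print("paddle",box(65,110,405,460,195,245))
print("slid",box(110,140,190,280,110,210))
print("spaddle",box(62,110,200,245,190,240))
for n,(u,v,z) in dict(cup=(489,183,75),tin1=(483,228,22),tin2=(325,243,22),pad=(433,219,84)).items(): print(n,ray(c,u,v,z))
cv2.imwrite("pics/crop.png",cv2.resize(p[90:270,330:530],None,fx=4,fy=4)[:600])
E
```

```text
lid (((674.6885986328125, -264.557861328125), (188.60025024414062, 239.87599182128906), 17.001178741455078), array([ 672.45977547, -264.34385778,  157.29594932]), 5581)
paddle (((515.879150390625, -312.9155578613281), (101.37432861328125, 81.41669464111328), 17.013721466064453), array([ 502.68095671, -316.4083858 ,   81.11536892]), 644)
slid (((654.5532836914062, 261.40301513671875), (158.68276977539062, 157.92950439453125), 75.72785949707031), array([652.91639222, 261.12265838, 127.52142557]), 2980)
spaddle (((524.2515869140625, 294.8690185546875), (56.25589370727539, 103.37371063232422), 75.72970581054688), array([513.20680779, 296.5469065 ,  77.14405962]), 483)
cup [ 605.51389421 -484.53137771   75.        ]
tin1 [ 473.19512428 -482.25688154   22.        ]
tin2 [420.14867204  -3.10893701  22.        ]
pad [ 496.4724525  -317.09359453   84.        ]
```

View pics/crop.png

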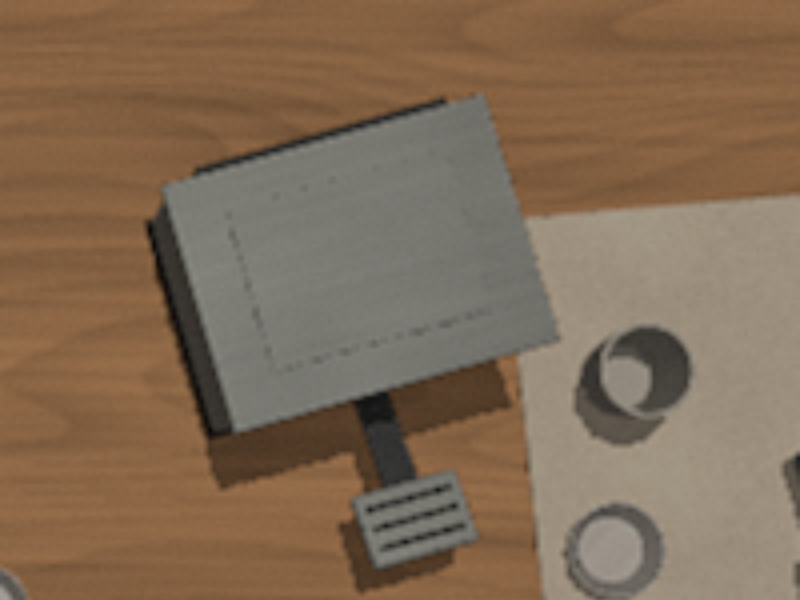

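Request:
drive_tool(steps=[[0.3,-0.9,0,0,0,1.8,1],[0.3,-0.9,0,0,0,1.8,1],[0.3,-0.9,0,0,0,1.8,1],[0.3,-0.9,0,0,0,1.8,1],[0.3,-0.9,0,0,0,1.8,1],[0.3,-0.9,0,0,0,1.8,1],[0.3,-0.9,0,0,0,1.8,1],[0.3,-0.9,0,0,0,1.8,1],[0.3,-0.9,0,0,0,1.8,1],[0.3,-0.9,0,0,0,1.8,1],[0.3,-0.9,0,0,0,1.8,1],[0.3,-0.9,0,0,0,1.8,1],[0.3,-0.9,0,0,0,1.8,1],[0.3,-0.9,0,0,0,1.8,1],[0.3,-0.9,0,0,0,1.8,1],[0.3,-0.9,0,0,0,1.8,1],[0,0,0,0,0,0,1]])

```text
time: 1.8
position: [467.9, -221.8, 209.9]
tcp_rot: [-1.574, -0.0, 0.121]
force: [0.6, 0.5, -0.2]
width: 0.6
```

Request:
drive_tool(steps=[[0.2,-0.6,0,0,0,1,1],[0.2,-0.6,0,0,0,1,1],[0.1,-0.5,0,0,0,1,1],[0.1,-0.2,-0.2,0,0,0,1],[0,0,-0.6,0,0,0,1],[0,0,-0.6,0,0,0,1],[0,0,-0.3,0,0,0,1],[0,0,0,0,0,0,1]])

```text
time: 2.6
position: [495.7, -312.9, 117.0]
tcp_rot: [-1.562, 0.005, 0.171]
force: [0.0, 1.0, -0.2]
width: 0.4
```

```bash
python3 - <<'E'
from cell import env
import cv2
p,_=env.camera("top");cv2.imwrite("pics/t1.png",cv2.resize(p[90:270,330:530],None,fx=3.3,fy=3.3))
p,_=env.camera("scene");cv2.imwrite("pics/s1.png",cv2.resize(p[80:240,180:380],None,fx=3.3,fy=3.3))
s=env.get_state();print(s["position"],s["force"],s["joints"])
E
```

```text
[ 496.98635255 -314.11523569  119.33720754] [ 0.23262799  0.04871421 -0.27942738] [-6.83057585e-01  3.66006702e-01  1.62275137e+00  1.83984370e-03
  1.15798270e+00 -2.42620116e+00]
```

View pics/t1.png

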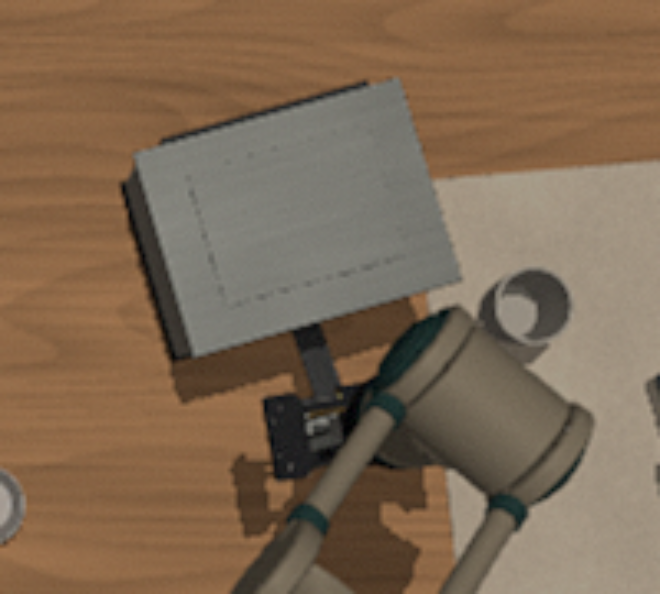

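View pics/s1.png

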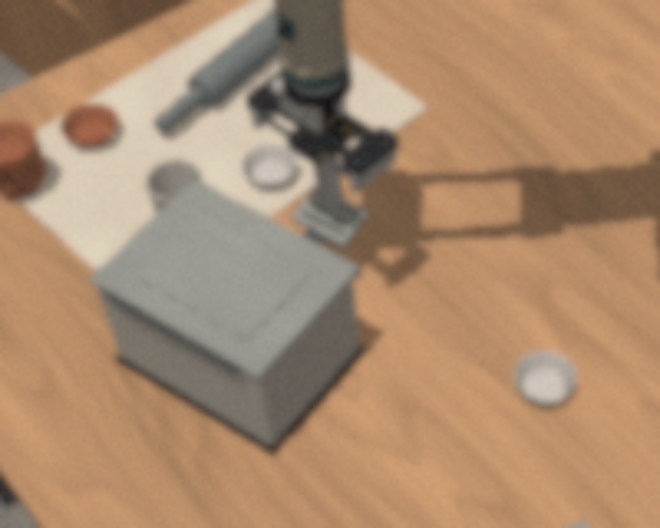

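The closed fingertips stand over the paddle, at crop pixel (325,430) in the top view. The gripper body is clear of the lid.

Request:
drive_tool(steps=[[0,-0.06,-0.12,0,0,0,1],[0,0,-0.12,0,0,0,1],[0,0,-0.12,0,0,0,1],[0,0,-0.12,0,0,0,1],[0,0,0,0,0,0,1]])

```text
time: 3.2
position: [498.9, -317.7, 97.0]
tcp_rot: [-1.571, -0.003, 0.172]
force: [0.6, -0.4, 0.3]
width: 0.6
```

Request:
drive_tool(steps=[[0,0,-0.08,0,0,0,1],[0,0,-0.08,0,0,0,1],[0,0,-0.08,0,0,0,1],[0,0,0,0,0,0,1]])

```text
time: 3.6
position: [497.7, -318.6, 88.3]
tcp_rot: [-1.573, -0.001, 0.173]
force: [-0.4, 0.7, 0.3]
width: 0.3
```

Request:
drive_tool(steps=[[0,0,-0.08,0,0,0,1],[0,0,-0.08,0,0,0,1],[0,0,0,0,0,0,1]])

```text
time: 3.9
position: [497.1, -318.9, 83.1]
tcp_rot: [-1.574, -0.0, 0.173]
force: [0.1, 0.4, 5.0]
width: 0.8
```

```bash
python3 - <<'E'
from cell import env
import cv2
from h import *
p,_=env.camera("wrist");cv2.imwrite("pics/w2.png",p)
p,d=env.camera("scene");cv2.imwrite("pics/s2.png",cv2.resize(p[100:220,200:350],None,fx=5,fy=5))
s=env.get_state();print(s["position"],s["force"])
E
```

```text
[ 497.27259006 -318.84969797   83.89314585] [-2.24632825  1.57096895  4.5639379 ]
```

View pics/s2.png

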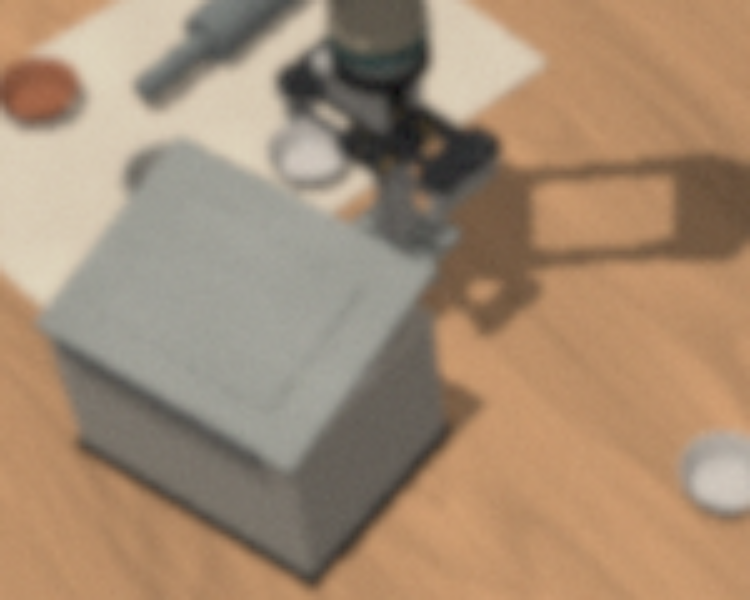

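View pics/w2.png

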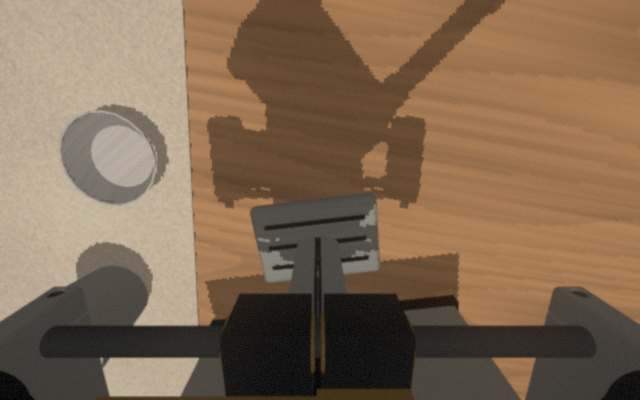

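Fingertips rest on the paddle's centre (wrist view 318,240) with 5 N of contact force. The lid has started to lift, so I'll continue.

Request:
drive_tool(steps=[[0,0,-0.1,0,0,0,1],[0,0,-0.1,0,0,0,1],[0,0,-0.1,0,0,0,1],[0,0,-0.1,0,0,0,1],[0,0,-0.1,0,0,0,1],[0,0,-0.1,0,0,0,1],[0,0,-0.06,0,0,0,1]])

```text
time: 4.7
position: [496.3, -319.1, 56.5]
tcp_rot: [-1.576, -0.0, 0.174]
force: [0.0, 0.1, 2.8]
width: 0.6
```

Request:
drive_tool(steps=[[0,0,-0.08,0,0,0,1],[0,0,-0.08,0,0,0,1],[0,0,-0.06,0,0,0,1],[0,0,-0.02,0,0,0,1]])

```text
time: 5.1
position: [497.3, -318.8, 48.9]
tcp_rot: [-1.577, -0.003, 0.173]
force: [-3.0, 1.6, 9.2]
width: 0.5
```

Request:
drive_tool(steps=[[0,0,-0.06,0,0,0,1],[0,0,-0.06,0,0,0,1],[0,0,-0.02,0,0,0,1]])

```text
time: 5.4
position: [497.2, -318.8, 49.1]
tcp_rot: [-1.58, -0.004, 0.174]
force: [-1.7, 1.3, 5.7]
width: 0.6
```

```bash
python3 - <<'E'
from cell import env
import cv2
from h import *
p,d=env.camera("top");cv2.imwrite("pics/t3.png",cv2.resize(p[90:270,330:530],None,fx=3.3,fy=3.3))
P=pts(env.get_calibration("top"),d);Q=P[95:200,365:470].reshape(-1,3)
Q=Q[(Q[:,2]>165)&(Q[:,2]<330)]
e=np.array([.956,.292]);s=(Q[:,:2]-[674.7,-264.6])@e; l=(Q[:,:2]-[674.7,-264.6])@np.array([-.292,.956])
m=(s>-20)&(s<75)&(l>-50)&(l<90)
for _ in range(3):
    k=np.polyfit(s[m],Q[m,2],1);m=m&(abs(Q[:,2]-np.polyval(k,s))<8)
print("lid angle",np.arctan(-k[0]),m.sum())
s=env.get_state();print(s["position"],s["force"],s["time"])
E
```

```text
lid angle 1.0529206270809888 829
[ 497.24459506 -318.84026612   48.9529857 ] [-2.87213766  1.60124864  9.8831895 ] 5.45
```

View pics/t3.png

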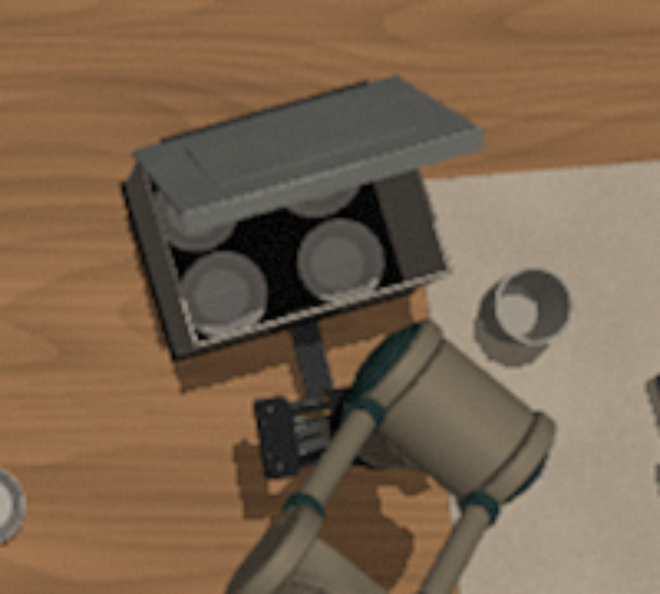

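The lid is open at about 1.05 rad and the tins inside are visible (two in front at (225,290) and (340,260), more behind). The lever has stopped moving, so I'll hold it with slight downward pressure.

Request:
drive_tool(steps=[[0,0,-0.08,0,0,0,1],[0,0,-0.08,0,0,0,1],[0,0,-0.08,0,0,0,1],[0,0,-0.06,0,0,0,1],[0,0,-0.06,0,0,0,1],[0,0,-0.06,0,0,0,1],[0,0,-0.06,0,0,0,1],[0,0,-0.06,0,0,0,1],[0,0,-0.06,0,0,0,1],[0,0,-0.06,0,0,0,1],[0,0,-0.06,0,0,0,1]])

```text
time: 6.55
position: [497.3, -318.8, 48.5]
tcp_rot: [-1.592, -0.012, 0.177]
force: [-6.1, 4.0, 20.1]
width: 0.6
```

Request:
drive_tool(steps=[[0,0,-0.04,0,0,0,1],[0,0,-0.04,0,0,0,1],[0,0,-0.04,0,0,0,1],[0,0,-0.04,0,0,0,1],[0,0,-0.04,0,0,0,1],[0,0,-0.04,0,0,0,1],[0,0,-0.04,0,0,0,1],[0,0,-0.04,0,0,0,1],[0,0,-0.04,0,0,0,1],[0,0,-0.04,0,0,0,1],[0,0,-0.04,0,0,0,1],[0,0,-0.04,0,0,0,1]])

```text
time: 7.75
position: [497.1, -318.7, 48.6]
tcp_rot: [-1.601, -0.018, 0.179]
force: [-4.3, 2.0, 16.2]
width: 0.5
```

```bash
cat > ang.py <<'E'
from cell import env
from h import *
p,d=env.camera("top")
P=pts(env.get_calibration("top"),d);Q=P[95:200,365:470].reshape(-1,3)
Q=Q[(Q[:,2]>145)&(Q[:,2]<330)]
e=np.array([.956,.292]);s=(Q[:,:2]-[674.7,-264.6])@e; l=(Q[:,:2]-[674.7,-264.6])@np.array([-.292,.956])
m=(s>-20)&(s<75)&(l>-50)&(l<90)
for _ in range(3):
    k=np.polyfit(s[m],Q[m,2],1);m=m&(abs(Q[:,2]-np.polyval(k,s))<8)
print("lid angle",np.arctan(-k[0]),m.sum())
s=env.get_state();print(s["position"],s["force"],s["time"])
E
python3 ang.py
```

```text
lid angle 1.0554091571756727 860
[ 497.11460273 -318.72583098   48.61734555] [-3.84598798  2.682732   15.65693557] 7.8
```

Held open for about 2.7 s. Now I'll ease the lever up slowly.

Request:
drive_tool(steps=[[0,0,0.03,0,0,0,1],[0,0,0.03,0,0,0,1],[0,0,0.03,0,0,0,1],[0,0,0.03,0,0,0,1],[0,0,0.03,0,0,0,1],[0,0,0.03,0,0,0,1]])

```text
time: 8.4
position: [496.9, -319.2, 57.9]
tcp_rot: [-1.601, -0.017, 0.18]
force: [-1.0, -0.0, 2.9]
width: 0.9
```

```bash
python3 ang.py
```

```text
lid angle 0.8746729732202265 1597
[ 496.96797592 -319.29511097   58.23928524] [-2.32294078  0.70875483  8.14972124] 8.45
```

Request:
drive_tool(steps=[[0,0,0.03,0,0,0,1],[0,0,0.03,0,0,0,1],[0,0,0.03,0,0,0,1],[0,0,0.03,0,0,0,1],[0,0,0.03,0,0,0,1],[0,0,0.03,0,0,0,1],[0,0,0.03,0,0,0,1],[0,0,0.03,0,0,0,1],[0,0,0.03,0,0,0,1],[0,0,0.03,0,0,0,1],[0,0,0.03,0,0,0,1],[0,0,0.03,0,0,0,1]])

```text
time: 9.65
position: [497.4, -319.2, 78.8]
tcp_rot: [-1.602, -0.018, 0.179]
force: [-0.6, 0.9, 5.5]
width: 0.9
```

```bash
python3 ang.py
```

```text
lid angle 0.38444409312788497 1642
[ 497.48037627 -319.19659054   79.19420443] [-0.83359772  1.0555112   8.99541901] 9.7
```

Request:
drive_tool(steps=[[0,0,0.02,0,0,0,1],[0,0,0.02,0,0,0,1],[0,0,0.02,0,0,0,1],[0,0,0.02,0,0,0,1],[0,0,0.02,0,0,0,1],[0,0,0.02,0,0,0,1],[0,0,0.02,0,0,0,1],[0,0,0.02,0,0,0,1],[0,0,0.02,0,0,0,1],[0,0,0.02,0,0,0,1],[0,0,0.02,0,0,0,1],[0,0,0.02,0,0,0,1]])

```text
time: 10.9
position: [500.1, -318.4, 94.7]
tcp_rot: [-1.603, -0.024, 0.178]
force: [-0.6, 1.9, 6.0]
width: 0.6
```

```bash
python3 ang.py
```

```text
lid angle 0.026052187669022935 1651
[ 500.23436448 -318.43397462   95.06881262] [-1.00217137  1.38588162  9.80871258] 10.95
```

Request:
drive_tool(steps=[[0,0,0.02,0,0,0,1],[0,0,0.02,0,0,0,1],[0,0,0.02,0,0,0,1],[0,0,0.02,0,0,0,1],[0,0,0.02,0,0,0,1],[0,0,0.02,0,0,0,1]])

```text
time: 11.55
position: [500.4, -318.3, 99.3]
tcp_rot: [-1.601, -0.024, 0.178]
force: [0.5, -0.0, 0.3]
width: 0.2
```

```bash
python3 ang.py
```

```text
lid angle 0.011672373227218267 1667
[ 500.47409648 -318.41516978   99.48047295] [-0.33828175 -0.36669902  0.28494243] 11.6
```

The lid is shut and contact is gone. I'll retreat upward and back.

Request:
drive_tool(steps=[[0,0,0.1,0,0,0,1],[0,0,0.3,0,0,0,1],[-0.1,0,0.5,0,0,0,1],[-0.4,0,0.5,0,0,0,1],[-0.5,0.3,0.5,0,0,0,1],[-0.5,0.5,0.3,0,0,0,1],[-0.5,0.5,0,0,0,0,1],[0,0,0,0,0,0,1],[0,0,0,0,0,0,1],[0,0,0,0,0,0,1]])

```text
time: 12.6
position: [398.0, -252.5, 216.0]
tcp_rot: [-1.606, -0.027, 0.178]
force: [0.2, 0.2, 0.0]
width: 0.4
```

```bash
python3 ang.py; python3 - <<'E'
from cell import env
import cv2,numpy as np
p,d=env.camera("top");cv2.imwrite("pics/t9.png",p)
from h import *
c=env.get_calibration("top");A=pts(c,np.load("pics/top0.npy"));B=pts(c,d)
for n,(u,v) in dict(padtip=(433,224),pad=(433,215),lid=(420,157),slid=(237,162)).items():
    s=np.s_[v-2:v+3,u-3:u+4,2];print(n,A[s].mean(),B[s].mean())
print(env.get_state()["force"],env.get_state()["qvel"].round(3))
E
```

```text
lid angle 0.014406613482093784 1641
[ 398.2671506  -252.78836342  215.91293476] [ 0.55799258 -0.40667967 -0.10072634] 12.65
padtip 86.56503206001288 86.01464546212412
pad 80.58171261731096 80.46286825900765
lid 158.21805451962067 158.14798103489764
slid 128.8666311772609 127.92279153071226
[ 1.18224267 -0.64597347 -0.04146145] [ 0.001  0.011  0.002 -0.003  0.003  0.   ]
```

View pics/t9.png

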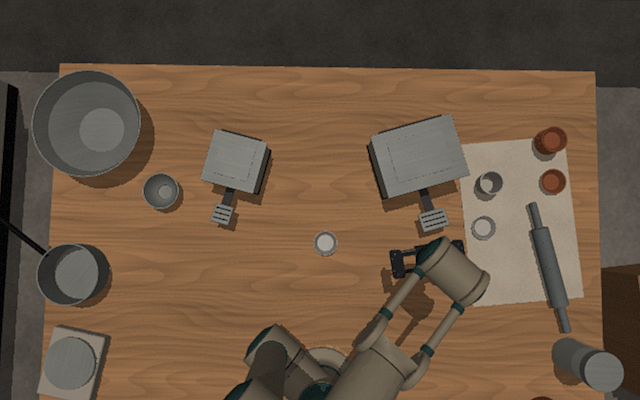

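The lid is shut, the paddle is back at its starting height, and the cup (489,183), tins (483,228) and (325,243), and bowl (161,191) haven't moved. The hand is clear.

```bash
python3 -c "
from cell import env
print(env.sign_off())"
```

```text
the job is handed in; nothing more can be done
None
```

I opened the larger bin with its lever, held it open, eased it shut and handed the job in; sign-off reports no verdict.

- **Opening:** I pressed the paddle with the closed fingertips to its lower stop. The lid measured about 1.05 rad open and stayed there about 2.7 s, with the tins inside visible to the camera. Force on the tool while holding was about 10–20 N.
- **Closing:** I raised the lever at roughly 13–17 mm/s, well under the 55 mm/s slam speed. Contact ended with the lid down.
- **Last checks:**
  - The fitted lid angle was 0.014 rad.
  - Paddle and lid heights were within 1 mm of their starting values.
  - The smaller bin's lid was unchanged to about 1 mm.
  - By eye in the top view, the tins, cup and bowl were in the same places.
  - The hand was clear, with about zero force.
- **Disagreement:** On the way down, the force only became clear at a tool height of about 83 mm, where the drawing suggests about 95 mm. The readings taken while moving are noisy, and on the way up contact ended between 95 and 99 mm, as expected.

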